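# Shut the photometer and start a blanked reading

## Robot

A 7-joint arm with a two-finger parallel gripper is mounted at the origin on the work surface. World frame = base frame: x ahead of the robot, y to its left, z up, the work surface at z = 0. Lengths are in m, angles in rad, forces in N, time in s.
With the tool pointing down it reaches from about 0.4 to 0.85 m from the base axis. Payload 4.5 kg.
Tool frame: the origin (TCP) lies between the finger pads; the fingertips stand 19 mm ahead of it and the grasp point (between the pads) is the TCP (r.tips_ahead is the distance from the TCP to the fingertips, in m); z points along the fingers, y is the line along which they close (so a half turn about z gives the same grasp; the last joint's range is limited). The gripper opens to 88 mm and grips with 3 to 60 N. Pads are 18 mm wide; open, the fingers measure 123 mm over their backs; the gripper's body (75 mm by 187 mm) begins 45 mm behind the grasp point.
Start: joints at [1.247, 0.689, -0.195, 1.565, 0.157, 0.902, -0.215], TCP at [0.219, -0.585, 0.258] pointing down, gripper open.
Joint ranges: [-3.01, 3.01], [-0.46, 2.08], [-1.47, 1.51], [0.13, 2.56], [-1, 4.14], [0.04, 2.09], [-2.66, 2.66]. Speed limits (rad/s): [2.57, 2.57, 3.14, 3.14, 3.14, 3.14, 3.14].

## Interface

Orientations are given as a unit quaternion [x, y, z, w].
In Python, from plant import r, cams, models gives the robot as it stands. The module is installed in compiled form; this text tells all that it offers.
- The arm moves only by the tool jog_arm, never from a script. Its arguments are lists of equal length, an entry for each row: "turn": the turn, a rotation vector about the tool's x, y, z in rad, a list of three; "translation": the shift along the tool's x, y, z in m, a list of three; "grip": the closure, from 0 (fully open) to 1 (shut). In form: {"turn": [[ax, ay, az], ...], "translation": [[tx, ty, tz], ...], "grip": [grip, ...]}. A call has 1 to 20 rows; each row is the pose to reach, as a shift and turn from the pose commanded when the call began, along the tool's axes at that moment; what a row does not reach only later rows make up. A row lasts 1/8 s, in which the tool goes at most 62.5 mm and 10.7 degrees, less where a joint would pass 70% of its speed; a pose out of reach is approached as far as the arm can. A call with a gripper value outside its range is refused whole. The fingers move at their own pace and stop on an object; "force" is the grip in N (left out, the last holds). Time passes only in rows, so rows that repeat a pose let the fingers close. It gives the time, the measured TCP pose, the force, the opening and the grip force at its end, in the units of the state.
- r.get_state(): the state, without advancing time (a new reading comes with each control period).
- cams.snapshot(name): name is "side" or "top" or "wrist"; returns the picture (400x640x3 uint8, red, green, blue); there is no depth.
- cams.camera_params(name): a dict with "fx", "fy", "cx", "cy" (pixels), "k1" (the pictures are not rectified: a ray, as slopes to the right and down, at radius r is drawn at 1 + k1 r^2 times it, then the intrinsics apply), "eye" and "orientation" of the camera in the world. Camera axes: x right, y up, looking along -z (the intrinsics and any distortion apply to the point x, -y, -z); pixel columns grow to the right and rows downward; lengths in m; the calibration is good to about 2 mm. A picture is of the moment at which its call begins: read the wrist's pose just before it. camera_params takes no time and is no camera call; for the wrist camera it gives the pose at the moment of the call.
- r.finish_job(): hands the job in; it is judged then, once.
Trained networks look in the newest picture that a camera, given by its name, has taken for a name from the list of things; names that differ only in an ending like _2 or _b are one class to them, and where a whole thing is asked for, a point or a joint stands for the part that bears it (a point fixed in the world has none). Each returns a list of dicts, best first, with "p" (0 to 1); they miss things now and then, are a little off and sometimes report something else, mostly with a low value. They report only what shows in the picture. A call takes as long as a camera call. They do not tell look-alikes from the thing itself.
- models.find_in(camera, name): "position" ([x, y, z] in m, in world coordinates, good to about 4 mm: the middle of the surface that is visible of it).
- models.masks_of(camera, name): "pixels" (400x640 bool, what is visible of it).
- models.place_of(camera, name): "position" ([x, y, z] in m, in world coordinates, good to about 4 mm: a listed point, or the origin of a listed thing).
The state is a dict: "clock": time; "q": joint angles; "qd": joint speeds; "joint_torque": joint torques, N m; "tool_pos": TCP position; "eef_rot": TCP orientation; "contact_force": force on the tool from outside, world axes, zero at the start; "moment": the same for the moment, N m; "opening": opening from 0.0 (shut) to 1.0 (fully open); "finger_force": force on a finger pad.
Only numpy, scipy, OpenCV 4.12 (cv2) and the standard library are available. Lean on these libraries where they do the work, as an engineer would, in place of code of your own. Each camera call takes 0.05 s, during which the arm holds its last target. There are 200 camera calls.

## Task

The sample is already in the bench photometer: with closed fingers, push its open lid fully shut, then press the blue key (blank) all the way in, and then the green key (read) all the way in. Each key stays in once pressed. Leave the red key alone, do not lift the lid further open, and leave the vial, the reagent bottle and the tube rack standing where they are.

Things in the scene. Friction and masses are not known exactly. Their poses are not given: they have to be found in the camera images.
- photometer: white bench photometer with a blue band on its front, fixed to the bench, 250 mm (its x) by 270 mm (its y), flat deck 75 mm above the bench. Origin: centre of its underside; its x points from the front (keys) to the back (lid hinge), z up. The three keys stand in a row on a grey panel, 82 mm in front of the origin, at 48 mm spacing along its y; which colour is where changes. A dark display strip (flat) lies between the keys and the lid.
- lid_hinge (a point): middle of the lid's hinge line, fixed on the photometer 96 mm behind its origin and 76 mm above the bench; the hinge line runs along the photometer's y; axes as the photometer's.
- lid_edge (a point): middle of the lid's free edge on its upper (outer) face; moves with the lid. The lid is a flat white plate with a dark window, 100 mm from hinge to free edge, 130 mm wide, 12 mm thick; shut, it lies flat with its upper face 88 mm above the bench and its free edge towards the keys.
- lid (a joint): opening angle of the lid in rad: 0 = flat shut, grows as the free edge rises. It starts 0.5 to 0.8 open; a stiff hinge (friction about 0.14 N m, no spring) holds it where it is left. Pushing down on its upper face shuts it.
- key_blue (a joint): blank key: round blue key cap, 26 mm in diameter, slides straight down 7 mm; joint value 0 = fully out, 0.007 m = fully in. Moves against steady friction of about 4 N and stays wherever it is left (no spring back).
- key_blue_top (a point): centre of the top face of the blue key cap; 12 mm above the deck (87 mm above the bench) while out, 5 mm above the deck when fully in; moves with the cap. z up.
- key_green (a joint): read key: round green key cap, 26 mm in diameter, slides straight down 7 mm; joint value 0 = fully out, 0.007 m = fully in. Moves against steady friction of about 4 N and stays wherever it is left (no spring back).
- key_green_top (a point): centre of the top face of the green key cap; 12 mm above the deck (87 mm above the bench) while out, 5 mm above the deck when fully in; moves with the cap. z up.
- key_red (a joint): stop key, not to be pressed: round red key cap, 26 mm in diameter, slides straight down 7 mm; joint value 0 = fully out, 0.007 m = fully in. Moves against steady friction of about 4 N and stays wherever it is left (no spring back).
- key_red_top (a point): centre of the top face of the red key cap; 12 mm above the deck (87 mm above the bench) while out, 5 mm above the deck when fully in; moves with the cap. z up.
- vial: small white capped sample vial, 26 mm in diameter, 50 mm tall, loose, standing on the photometer's deck on the +y side, about 113 mm from the deck's middle line and 50 to 95 mm in front of the photometer's origin, beyond the end of the key row. Origin: centre of its underside.
- reagent: clear plastic reagent bottle with a blue cap, 52 mm in diameter, 125 mm tall, loose, on the bench on the photometer's +y side. Origin: centre of its underside.
- tube_rack: white tube rack, 70 by 130 mm (its x, y), 32 mm tall, with three blue-capped tubes to 61 mm high, loose, on the bench on the photometer's -y side. Origin: centre of its underside.
Things that resemble listed ones, but are neither listed nor needed, are in the scene too. What is shaped like the reagent but pink or yellow is not meant.

How it is judged:
By the outcome, as a careful person would: the job done as asked, in the order asked, and still so for the second after the job is handed in, with the robot touching nothing.
It also fails if it takes over 45 s, if anything falls off the work surface, if the arm or the gripper's body presses on something with over 40 N, if the wrist force passes 120 N, or if a joint passes its speed limit or range.

## Working session

There is one attempt and no reset: what is moved stays moved. The work goes in short steps, Python scripts to look and compute and a tool call to move; the robot and the scene stay as the last step left them, time stands still between calls to the robot, and variables do not carry over. Pictures are saved under pics/ and viewed, at most 10 in all, crops included, and the job is handed in when it is done.

Besides the shell and the picture viewer there is one more tool, called after "Call:" by a JSON object that holds its "op" and its "data". jog_arm: Moves the arm, as the interface text tells. Its arguments: {"type":"object","properties":{"turn":{"type":"array"},"translation":{"type":"array"},"grip":{"type":"array"},"force":{"type":"number"}},"required":["turn","translation","grip"]}

```bash
mkdir -p pics; python3 - <<'E'
from plant import r,cams,models
import cv2,numpy as np
s=r.get_state();print(s['clock'],np.round(s['tool_pos'],4),np.round(s['eef_rot'],4),s['opening'],r.tips_ahead)
ims=[]
for c in ['top','side']:
    im=cams.snapshot(c);cv2.imwrite(f'pics/{c}1.png',im[...,::-1])
    for n in ['photometer','lid_hinge','lid_edge','key_blue_top','key_green_top','key_red_top','vial','reagent','tube_rack']:
        print(c,n,[(round(d['p'],2),np.round(d['position'],3).tolist()) for d in models.place_of(c,n)[:3]])
E
```

```text
0.0 [ 0.2186 -0.5849  0.2569] [ 9.84e-01  1.78e-01 -2.00e-04 -9.00e-04] 0.9962010459601797 0.019
top photometer [(0.58, [0.576, 0.005, -0.001])]
top lid_hinge [(0.91, [0.668, -0.011, 0.072]), (0.17, [0.551, -0.225, -0.0])]
top lid_edge [(0.8, [0.602, 0.004, 0.142])]
top key_blue_top [(0.47, [0.501, 0.023, 0.089])]
top key_green_top [(0.38, [0.49, -0.025, 0.088])]
top key_red_top [(0.69, [0.602, 0.005, 0.142]), (0.5, [0.506, 0.07, 0.093])]
top vial [(0.46, [0.502, 0.14, 0.073])]
top reagent [(0.92, [0.674, 0.311, 0.002]), (0.83, [0.565, 0.36, 0.0]), (0.66, [0.788, 0.11, -0.002])]
top tube_rack [(0.72, [0.549, -0.225, -0.002])]
side photometer [(0.88, [0.577, 0.007, 0.002])]
side lid_hinge [(0.91, [0.674, -0.007, 0.08])]
side lid_edge [(0.5, [0.547, -0.229, -0.001])]
side key_blue_top [(0.63, [0.495, 0.024, 0.087])]
side key_green_top [(0.57, [0.486, -0.024, 0.088])]
side key_red_top [(0.68, [0.507, 0.067, 0.086])]
side vial [(0.7, [0.506, 0.14, 0.075])]
side reagent [(0.74, [0.566, 0.363, 0.001]), (0.71, [0.496, 0.017, 0.088]), (0.67, [0.789, 0.104, 0.0])]
side tube_rack [(0.64, [0.547, -0.228, 0.002])]
```

View pics/top1.png

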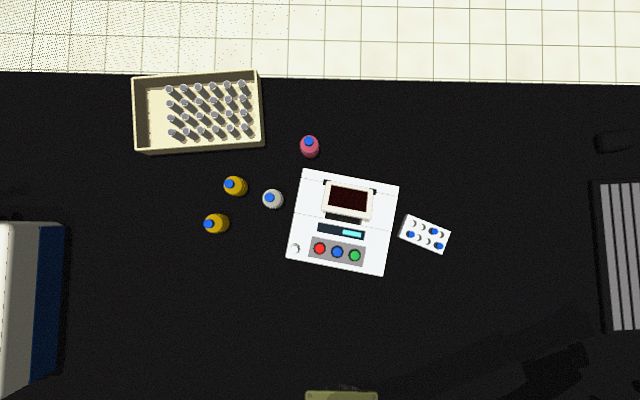

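View pics/side1.png

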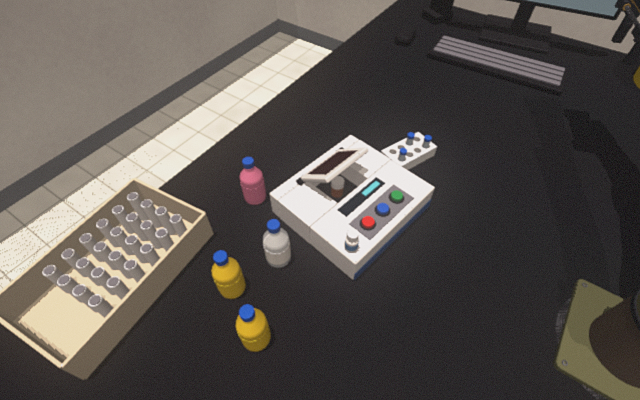

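The top view shows the photometer at about (343,222), with red (319,248), blue (337,252) and green (355,255) key caps. The lid is open at (347,200). The vial is at (295,249), the reagent bottle at (273,199) and the rack at (425,234).
Possible confusions: the blue key against the blue bottle and tube caps (309,141), (270,198), (410,234), and the green key against the cyan display (352,233). The keys are the three round caps on the grey panel. I'll refine them by colour centroid and check a crop.

```bash
cat > h.py <<'E'
import numpy as np,cv2
from scipy.spatial.transform import Rotation as R
def ray(p,u,v):
    a=(u-p['cx'])/p['fx'];b=(v-p['cy'])/p['fy']
    K=np.array([[p['fx'],0,p['cx']],[0,p['fy'],p['cy']],[0,0,1.]])
    x,y=cv2.undistortPoints(np.array([[[u,v]]],float),K,np.array([p['k1'],0,0,0.]))[0,0]
    return R.from_quat(p['orientation']).apply([x,-y,-1])
def onz(p,u,v,z):
    d=ray(p,u,v);e=np.array(p['eye']);return e+d*(z-e[2])/d[2]
def tool(dw,q):  # world shift -> tool axes
    return R.from_quat(q).inv().apply(dw)
E
python3 - <<'E'
from plant import r,cams
from h import *
s=r.get_state()
box={'top':(300,370,238,266),'side':(355,410,185,232)}
for c in box:
    im=cv2.imread(f'pics/{c}1.png');p=cams.camera_params(c);x0,x1,y0,y1=box[c]
    hsv=cv2.cvtColor(im,cv2.COLOR_BGR2HSV)
    for n,f in dict(red=lambda h:(h<8)|(h>172),green=lambda h:(h>50)&(h<80),blue=lambda h:(h>100)&(h<125)).items():
        m=f(hsv[...,0].astype(int))&(hsv[...,1]>140)&(hsv[...,2]>70)
        ys,xs=np.nonzero(m[y0:y1,x0:x1]);print(c,n,len(xs),xs.mean()+x0,ys.mean()+y0,np.round(onz(p,xs.mean()+x0,ys.mean()+y0,.085),4))
im=cv2.imread('pics/side1.png')[120:280,260:450];cv2.imwrite('pics/crop1.png',cv2.resize(im,None,fx=4,fy=3.7,interpolation=2))
q=s['eef_rot'];tp=s['tool_pos'];print(R.from_quat(q).as_matrix().round(3))
X=np.array([.98,-.19,0])
tgt=np.array([.671,-.010,0])-.05*X; tgt[2]=.17+.019
print(tgt,tool(tgt-tp,q))
E
```

```text
top red 86 319.12790697674416 248.0581395348837 [0.507 0.072 0.085]
top green 77 354.3766233766234 255.06493506493507 [ 0.4904 -0.0225  0.085 ]
top blue 80 336.675 251.5875 [0.4986 0.025  0.085 ]
side red 118 367.76271186440675 221.5 [0.5049 0.0722 0.085 ]
side green 5 398.2 194.6 [ 0.4866 -0.026   0.085 ]
side blue 84 382.51190476190476 207.60714285714286 [0.4974 0.0241 0.085 ]
[[ 0.937  0.35   0.   ]
 [ 0.35  -0.937 -0.   ]
 [ 0.     0.    -1.   ]]
[ 6.22e-01 -5.00e-04  1.89e-01] [ 0.58241276 -0.40672929  0.06870546]
```

View pics/crop1.png

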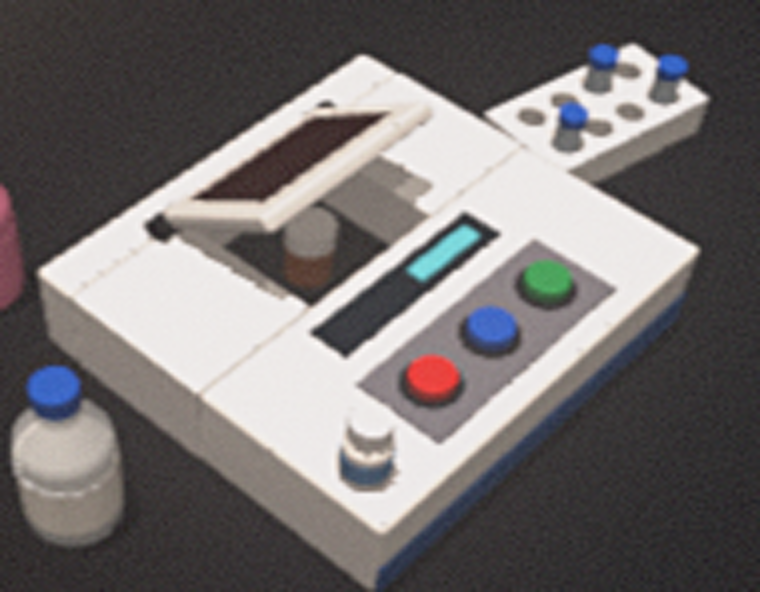

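The crop confirms three key caps on the grey panel: red (432,378), blue (491,328) and green (547,282). The lid stands open, with its free edge from (172,212) to (428,112). Next I move to above the lid.

Call:
{"op": "jog_arm", "data": {"turn": [[0, 0, 0], [0, 0, 0], [0, 0, 0], [0, 0, 0], [0, 0, 0], [0, 0, 0], [0, 0, 0], [0, 0, 0], [0, 0, 0], [0, 0, 0], [0, 0, 0], [0, 0, 0], [0, 0, 0], [0, 0, 0], [0, 0, 0], [0, 0, 0], [0, 0, 0], [0, 0, 0], [0, 0, 0], [0, 0, 0]], "translation": [[0.04, -0.028, 0], [0.08, -0.056, 0], [0.12, -0.084, 0], [0.16, -0.112, 0], [0.2, -0.14, 0], [0.24, -0.168, 0], [0.28, -0.196, 0], [0.32, -0.223, 0], [0.36, -0.251, 0], [0.4, -0.279, 0], [0.44, -0.307, 0], [0.48, -0.335, 0], [0.52, -0.363, 0], [0.56, -0.391, 0], [0.582, -0.407, 0], [0.582, -0.407, 0.01], [0.582, -0.407, 0.02], [0.582, -0.407, 0.035], [0.582, -0.407, 0.05], [0.582, -0.407, 0.05]], "grip": [1, 1, 1, 1, 1, 1, 1, 1, 1, 1, 1, 1, 1, 1, 1, 1, 1, 1, 1, 1], "force": 20}}

```text
clock: 3.5
tool_pos: [0.6202, -0.0011, 0.206]
eef_rot: [0.984, 0.178, -0.002, -0.0]
contact_force: [0.0, 0.2, -0.4]
opening: 0.005
finger_force: 0.0
```

Call:
{"op": "jog_arm", "data": {"turn": [[0, 0, 0], [0, 0, 0], [0, 0, 0], [0, 0, 0], [0, 0, 0], [0, 0, 0], [0, 0, 0], [0, 0, 0], [0, 0, 0], [0, 0, 0], [0, 0, 0], [0, 0, 0], [0, 0, 0], [0, 0, 0], [0, 0, 0], [0, 0, 0]], "translation": [[0, 0, 0.01], [0, 0, 0.02], [0, 0, 0.03], [0, 0, 0.038], [0, 0, 0.044], [0, 0, 0.05], [0, 0, 0.056], [0, 0, 0.062], [0, 0, 0.068], [0, 0, 0.074], [0, 0, 0.08], [0, 0, 0.085], [0, 0, 0.09], [0, 0, 0.094], [0, 0, 0.096], [0, 0, 0.096]], "grip": [1, 1, 1, 1, 1, 1, 1, 1, 1, 1, 1, 1, 1, 1, 1, 1]}}

```text
clock: 5.5
tool_pos: [0.6217, -0.0004, 0.1116]
eef_rot: [0.984, 0.178, 0.0, 0.0]
contact_force: [0.1, 0.1, 0.6]
opening: 0.005
finger_force: 0.0
```

Call:
{"op": "jog_arm", "data": {"turn": [[0, 0, 0], [0, 0, 0], [0, 0, 0], [0, 0, 0], [0, 0, 0]], "translation": [[0, 0, 0.002], [0, 0, 0.004], [0, 0, 0.005], [0, 0, 0.006], [0, 0, 0.006]], "grip": [1, 1, 1, 1, 1]}}

```text
clock: 6.12
tool_pos: [0.6213, -0.0003, 0.1074]
eef_rot: [0.984, 0.178, 0.0, 0.0]
contact_force: [-5.0, -0.5, 14.0]
opening: 0.006
finger_force: 7.0
```

```bash
python3 - <<'E'
from plant import r,cams,models
import cv2,numpy as np
im=cams.snapshot('side');cv2.imwrite('pics/crop2.png',cv2.resize(im[60:280,230:450],None,fx=2.7,fy=2.7,interpolation=2)[...,::-1])
s=r.get_state();print(s['tool_pos'],s['contact_force'])
E
```

```text
[ 6.21334863e-01 -3.30040097e-04  1.07397789e-01] [-5.54169606 -0.85968071 13.86461076]
```

View pics/crop2.png

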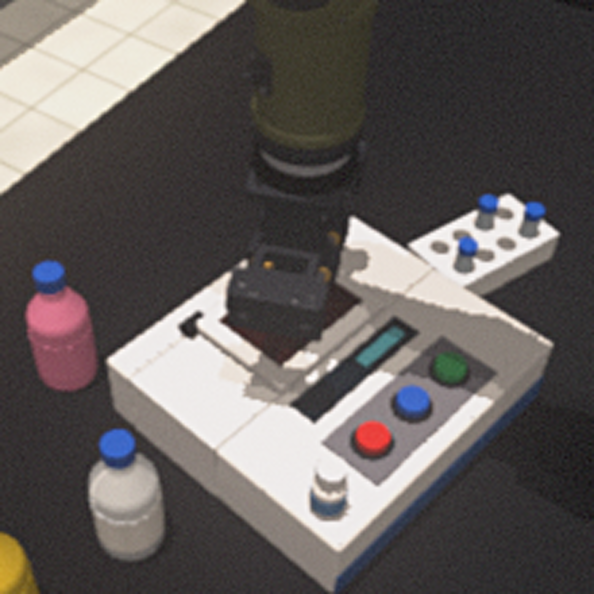

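The picture shows the lid lying flat, with its free edge down at about (290,385) and 14 N on the fingers, so it's shut. Next is the blue key.

Call:
{"op": "jog_arm", "data": {"turn": [[0, 0, 0], [0, 0, 0], [0, 0, 0], [0, 0, 0], [0, 0, 0], [0, 0, 0], [0, 0, 0], [0, 0, 0], [0, 0, 0]], "translation": [[0, 0, -0.015], [0, 0, -0.03], [-0.02, -0.013, -0.03], [-0.05, -0.031, -0.03], [-0.08, -0.05, -0.03], [-0.1, -0.062, -0.03], [-0.107, -0.066, -0.03], [-0.107, -0.066, -0.03], [-0.107, -0.066, -0.03]], "grip": [1, 1, 1, 1, 1, 1, 1, 1, 1]}}

```text
clock: 7.3
tool_pos: [0.4997, 0.0238, 0.1359]
eef_rot: [0.984, 0.178, 0.001, 0.0]
contact_force: [-0.4, -0.0, -0.9]
opening: 0.008
finger_force: 0.0
```

```bash
python3 - <<'E'
from plant import r,cams,models
import cv2,numpy as np
im=cams.snapshot('side');cv2.imwrite('pics/crop3.png',cv2.resize(im[110:270,260:450],None,fx=4,fy=3.7,interpolation=2)[...,::-1])
print([(d['p'],d['position']) for d in models.place_of('side','lid_edge')[:2]])
s=r.get_state();print(s['clock'],s['tool_pos'],s['contact_force'])
E
```

```text
[(0.91, [0.5737, 0.0085, 0.0904])]
7.4 [0.49927569 0.023768   0.13570297] [-0.30446685  0.23011513  0.55721743]
```

View pics/crop3.png

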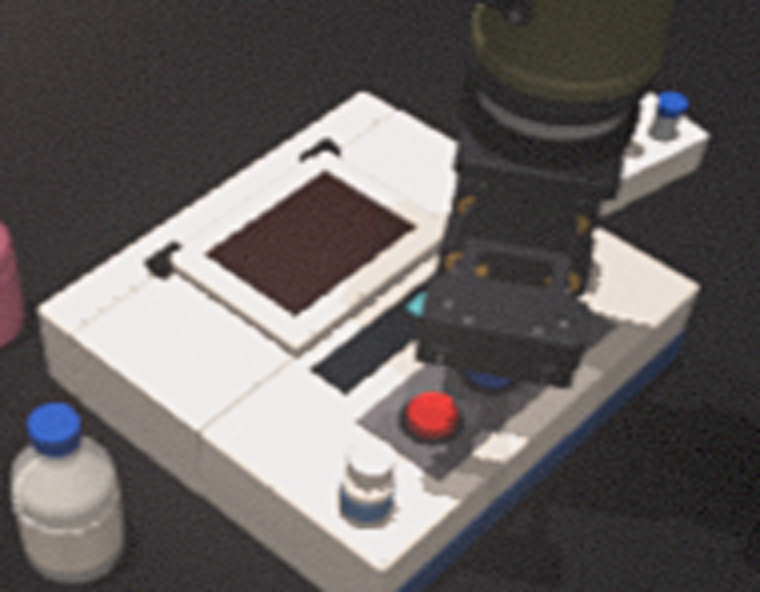

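The lid lies flat: its edge estimate is z = 0.090 against a nominal 0.088. The fingers are over the blue key, seen at (490,375). Next I press it.

Call:
{"op": "jog_arm", "data": {"turn": [[0, 0, 0], [0, 0, 0], [0, 0, 0], [0, 0, 0], [0, 0, 0], [0, 0, 0], [0, 0, 0], [0, 0, 0], [0, 0, 0], [0, 0, 0]], "translation": [[0, 0, 0.01], [0, 0, 0.02], [0, 0, 0.026], [0, 0, 0.03], [0, 0, 0.033], [0, 0, 0.036], [0, 0, 0.038], [0, 0, 0.04], [0, 0, 0.041], [0, 0, 0.041]], "grip": [1, 1, 1, 1, 1, 1, 1, 1, 1, 1]}}

```text
clock: 8.65
tool_pos: [0.4978, 0.0239, 0.0986]
eef_rot: [0.984, 0.178, 0.001, 0.0]
contact_force: [-8.8, 0.7, 45.7]
opening: 0.005
finger_force: 22.8
```

Call:
{"op": "jog_arm", "data": {"turn": [[0, 0, 0], [0, 0, 0], [0, 0, 0], [0, 0, 0], [0, 0, 0], [0, 0, 0], [0, 0, 0], [0, 0, 0], [0, 0, 0]], "translation": [[0, 0, -0.015], [0, 0, -0.03], [0, 0, -0.04], [-0.008, 0.014, -0.04], [-0.018, 0.03, -0.04], [-0.024, 0.041, -0.04], [-0.024, 0.041, -0.04], [-0.024, 0.041, -0.04], [-0.024, 0.041, -0.04]], "grip": [1, 1, 1, 1, 1, 1, 1, 1, 1]}}

```text
clock: 9.78
tool_pos: [0.4902, -0.022, 0.1346]
eef_rot: [0.984, 0.179, 0.0, -0.0]
contact_force: [0.0, 0.1, 0.4]
opening: 0.005
finger_force: 0.0
```

```bash
python3 - <<'E'
from plant import r,cams,models
import cv2,numpy as np
im=cams.snapshot('side');cv2.imwrite('pics/crop4.png',cv2.resize(im[110:270,260:450],None,fx=4,fy=3.7,interpolation=2)[...,::-1])
print([(d['p'],d['position']) for d in models.place_of('side','key_blue_top')[:2]])
s=r.get_state();print(s['clock'],s['tool_pos'],s['contact_force'])
E
```

```text
[(0.55, [0.4966, 0.0189, 0.081]), (0.43, [0.6421, 0.2052, 0.0032])]
9.875 [ 0.49015695 -0.02216994  0.13468241] [-0.10754181 -0.21235533  0.59569872]
```

View pics/crop4.png

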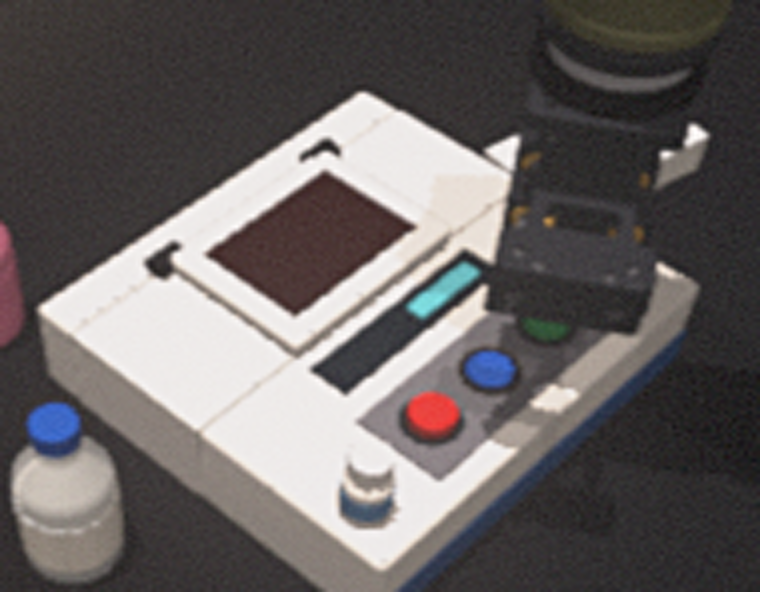

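Blue (490,370) now sits clearly lower than red (432,415), and the lid is still flat. The fingers are over green (547,325). Next I press it.

Call:
{"op": "jog_arm", "data": {"turn": [[0, 0, 0], [0, 0, 0], [0, 0, 0], [0, 0, 0], [0, 0, 0], [0, 0, 0], [0, 0, 0], [0, 0, 0], [0, 0, 0], [0, 0, 0]], "translation": [[0, 0, 0.01], [0, 0, 0.019], [0, 0, 0.025], [0, 0, 0.029], [0, 0, 0.032], [0, 0, 0.034], [0, 0, 0.036], [0, 0, 0.037], [0, 0, 0.038], [0, 0, 0.038]], "grip": [1, 1, 1, 1, 1, 1, 1, 1, 1, 1]}}

```text
clock: 11.12
tool_pos: [0.4897, -0.0228, 0.0989]
eef_rot: [0.984, 0.178, 0.0, 0.0]
contact_force: [-6.3, 1.5, 27.3]
opening: 0.002
finger_force: 14.1
```

The arm stopped at 27 N, at the same height as for blue, so green is fully in. Now I retract.

Call:
{"op": "jog_arm", "data": {"turn": [[0, 0, 0], [0, 0, 0], [0, 0, 0], [0, 0, 0], [0, 0, 0], [0, 0, 0], [0, 0, 0], [0, 0, 0], [0, 0, 0], [0, 0, 0]], "translation": [[0, 0, -0.02], [0, 0, -0.05], [0, 0, -0.09], [0, 0, -0.13], [-0.02, 0.03, -0.15], [-0.04, 0.07, -0.15], [-0.06, 0.11, -0.15], [-0.07, 0.14, -0.15], [-0.07, 0.14, -0.15], [-0.07, 0.14, -0.15]], "grip": [1, 1, 1, 1, 1, 1, 1, 1, 1, 1]}}

```text
clock: 12.38
tool_pos: [0.4737, -0.1773, 0.2466]
eef_rot: [0.984, 0.178, 0.0, -0.0]
contact_force: [0.9, 0.9, -0.6]
opening: 0.006
finger_force: 0.0
```

```bash
python3 - <<'E'
from plant import r,cams,models
import cv2,numpy as np
im=cams.snapshot('side');cv2.imwrite('pics/crop5.png',cv2.resize(im[110:270,260:450],None,fx=4,fy=3.7,interpolation=2)[...,::-1])
for n in ['key_blue_top','key_green_top','key_red_top','lid_edge','vial']: print(n,[(round(d['p'],2),np.round(d['position'],3)) for d in models.place_of('side',n)[:1]])
s=r.get_state();print(s['clock'],s['tool_pos'],s['contact_force'])
E
```

```text
key_blue_top [(0.69, array([0.508, 0.07 , 0.086]))]
key_green_top [(0.58, array([ 0.49 , -0.025,  0.083]))]
key_red_top [(0.52, array([0.505, 0.066, 0.085]))]
lid_edge [(0.64, array([0.641, 0.202, 0.003]))]
vial [(0.69, array([0.503, 0.137, 0.074]))]
12.675 [ 0.47366546 -0.17756926  0.24674628] [-0.795666    0.31464059  0.62431092]
```

View pics/crop5.png

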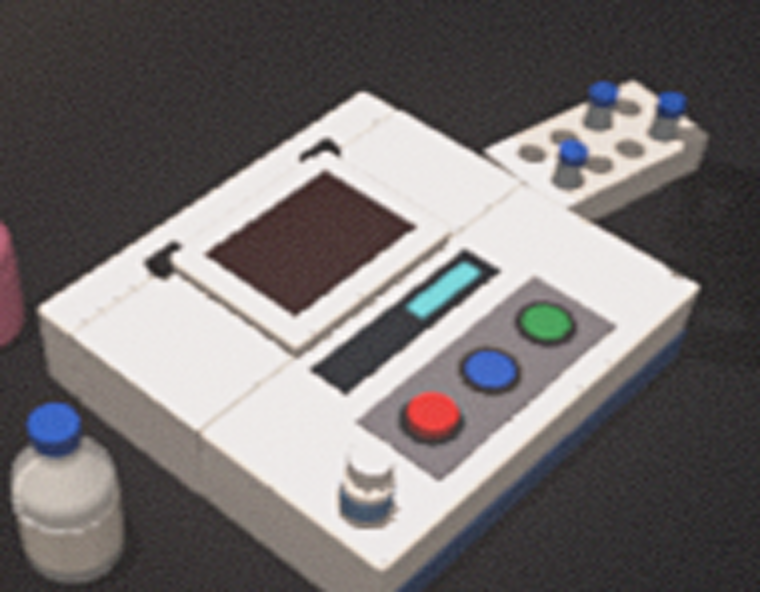

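The lid is flat, blue (490,370) and green (547,322) are both in, and red (432,415) is still out. The vial (367,485), the bottle and the rack haven't moved. I'm handing the job in.

```bash
python3 -c "
from plant import r
print(r.finish_job())"
```

```text
the job is handed in; nothing more can be done
None
```

The lid is shut, then the blue and green keys were pressed fully in, in that order; red, the vial, the reagent bottle and the tube rack look untouched, and the job was handed in at about 12.7 s (peak reading 46 N, through the fingertips on the blue key).

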